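# Prime the pump of the tall mayonnaise jar on the deli counter

## Robot

A 6-joint arm with a two-finger parallel gripper is mounted at the origin on the work surface. World frame = base frame: x ahead of the robot, y to its left, z up, the work surface at z = 0. Lengths are in mm, angles in rad, forces in N, time in s.
With the tool pointing down it reaches from about 275 to 750 mm from the base axis. Payload 10.2 kg.
Tool frame: the origin (TCP) lies between the finger pads; the fingertips stand 17 mm ahead of it and the grasp point (between the pads) lies 2 mm behind it (tips_ahead is the distance from the TCP to the fingertips, in mm); z points along the fingers, y is the line along which they close (so a half turn about z gives the same grasp; the last joint's range is limited). The gripper opens to 85 mm and grips with 20 to 120 N. Pads are 22 mm wide; open, the fingers measure 114 mm over their backs; the gripper's body (76 mm by 85 mm) begins 54 mm behind the grasp point. The pads swing forward as they close: fully open they stand 13 mm farther back than shut.
Start: joints at [-1.514, 0.313, 1.498, -0, 1.331, -0.223], TCP at [144.973, -504.593, 218.894] pointing down, gripper open.
Joint ranges: [-2.94, 2.94], [-0.97, 2.17], [0.19, 2.56], [-1.23, 4.37], [0.02, 3.11], [-2.88, 2.88]. Speed limits (rad/s): [2.39, 2.39, 3.01, 3.14, 3.14, 3.14].

## Interface

Orientations are given as a unit quaternion [w, x, y, z].
In Python, from rig import sense, capture, finish_job, boxes_of, tips_ahead gives the robot as it stands.
- The arm moves only by the tool drive_tool, never from a script. Its argument "commands" is text: rows parted by semicolons, each of 7 numbers parted by spaces: the shift along the world's x, y, z in units of 0.1 m (1.0 is 0.1 m), then the turn, a rotation vector about the world's x, y, z in units of pi/4 rad (1.0 is pi/4 rad), then the opening in per cent of the stroke, from 0 (shut) to 100 (fully open). A call has 1 to 20 rows; each row shifts and turns the commanded pose from where the row before left it; what a row does not reach is not made up. A row lasts 1/12 s, in which the tool goes at most 41.7 mm and 7.16 degrees, less where a joint would pass 70% of its speed; a pose out of reach is approached as far as the arm can. A call with a number of a shift or a turn outside -1 to 1 is refused whole. A call with a gripper value outside its range is refused whole. The fingers move at their own pace and stop on an object; "force" is the grip in N (left out, the last holds). Time passes only in rows, so rows that do not move let the fingers close. It gives the time, the measured TCP pose, the force, the opening and the grip force at its end, in the units of the state.
- sense(): the state, without advancing time (a new reading comes with each control period).
- capture(name): name is "scene" or "top" or "wrist"; returns a dict with "pixels" (400x640x3 uint8, blue, green, red), "fov_y" (degrees; the focal length in pixels is half the picture's height over the tangent of half this angle, whatever the lens; pixels are square), "cx", "cy" (the principal point, pixels), "position" and "attitude" of the camera in the world; the wrist camera has in their place "tool_from_camera" (4x4, takes a point from camera to tool coordinates, whose origin is the TCP and whose axes are the flange's). Camera axes: x right, y down, z forward; pixel columns grow to the right and rows downward; lengths in mm; the calibration is good to about 2 mm. A picture is of the moment at which its call begins: read the wrist's pose just before it. There is no depth.
- finish_job(): hands the job in; it is judged then, once.
Trained networks look in a picture, given as the dict that the camera call returned (one of the last four; its "shot" number tells which), for a name from the list of things; names that differ only in an ending like _2 or _b are one class to them, and where a whole thing is asked for, a point or a joint stands for the part that bears it (a point fixed in the world has none). Each returns a list of dicts, best first, with "confidence" (0 to 1); they miss things now and then, are a little off and sometimes report something else, mostly with a low value. They report only what shows in the picture. A call takes as long as a camera call. They do not tell look-alikes from the thing itself.
- boxes_of(picture, name): "position" ([column, row] in pixels, amid what is visible of it).
The state is a dict: "time_s": time; "joints": joint angles; "dq": joint speeds; "tau": joint torques, N m; "eef_pos": TCP position; "ee_rot": TCP orientation; "force": force on the tool from outside, world axes, zero at the start; "wrist_torque": the same for the moment, N m; "grip_width": opening from 0.0 (shut) to 1.0 (fully open); "grip_force": force on a finger pad.
Only numpy, scipy, OpenCV 4.12 (cv2) and the standard library are available. Lean on these libraries where they do the work, as an engineer would, in place of code of your own. Each camera call takes 0.05 s, during which the arm holds its last target. There are 200 camera calls.

## Task

A new dispenser pump has just been fitted to the tall jar on the deli counter: prime it by pushing its pump head straight down to the stop, holding it there a moment, and letting it come all the way up again. Do not press the pump of the short wide jar, and leave both pump jars standing upright where they are.

Things in the scene. Friction and masses are not known exactly. Their poses are not given: they have to be found in the camera images.
- tall_jar: Tall loose jar of cream-coloured mayonnaise with paper band, a plain metal lid and a white pump on top; 90 mm diameter, about 0.9 kg, lid top 165 mm above the counter, flat top of the pump head 226 mm at rest. Origin: centre of the jar's underside, z up, on the pump's axis; the spout points along x. (A jar of the same size with a plain lid and no pump is only a bystander.)
- tall_pump (a joint): Press depth of the tall jar's pump head, m: 0 at rest, 0.025 at the stop, straight down the jar's axis. The head is a white disc, 40 mm diameter, 14 mm thick, on a thin stem over a 28 mm collar; a 10 mm spout, lower than its flat top, reaches 55 mm from the axis. A spring returns it: about 3 N to start moving, about 10 N at the stop.
- short_jar: Short wide jar with a pump, not to be pressed: same materials, 110 mm diameter, about 0.8 kg, lid top 100 mm above the counter, same kind of pump with the head's flat top at 161 mm at rest. Origin: centre of the jar's underside, z up; the spout points along x.
- short_pump (a joint): Press depth of the short jar's pump head, m: 0 at rest, 0.025 at the stop; same head and spring as the tall jar's.
Things that resemble listed ones, but are neither listed nor needed, are in the scene too. Leave any purple look-alike of the tall_jar alone.

How it is judged:
By the outcome, as a careful person would: the job done as asked, in the order asked, and still so for the second after the job is handed in, with the robot touching nothing.
It also fails if it takes over 24 s, if anything falls off the work surface, if the arm or the gripper's body presses on something with over 40 N, if the wrist force passes 120 N, or if a joint passes its speed limit or range.

## Working session

There is one attempt and no reset: what is moved stays moved. The work goes in short steps, Python scripts to look and compute and a tool call to move; the robot and the scene stay as the last step left them, time stands still between calls to the robot, and variables do not carry over. Pictures are saved under pics/ and viewed, at most 10 in all, crops included, and the job is handed in when it is done.

Besides the shell and the picture viewer there is one more tool, called after "Emit:" in YAML: its name, and indented under it one key for each argument. drive_tool: Moves the arm, as the interface text tells. Shifts and turns lie within -1 to 1; 1 stands for 0.1 m of shift or pi/4 rad of turn. Its arguments: {"type":"object","properties":{"commands":{"type":"string"},"force":{"type":"number"}},"required":["commands"]}

```bash
mkdir -p pics; cat > h.py <<'E'
import numpy as np,cv2
from rig import *
from scipy.spatial.transform import Rotation as R
def cam(p):
    a=np.array(p["attitude"],float)
    M=a if a.shape==(3,3) else R.from_quat(np.r_[a[1:],a[0]]).as_matrix()
    return M,np.array(p["position"],float)
def ray(p,u,v):
    f=200/np.tan(np.radians(p["fov_y"])/2); M,o=cam(p)
    return o,M@np.array([(u-p["cx"])/f,(v-p["cy"])/f,1])
def atz(p,u,v,z):
    o,d=ray(p,u,v); return o+d*(z-o[2])/d[2]
def proj(p,X):
    f=200/np.tan(np.radians(p["fov_y"])/2); M,o=cam(p); c=M.T@(np.array(X)-o)
    return np.array([p["cx"]+f*c[0]/c[2],p["cy"]+f*c[1]/c[2]])
E
python3 - <<'E'
from h import *
ims=[]
for n in("scene","top"):
    p=capture(n);cv2.imwrite(f"pics/{n}0.png",p["pixels"]);print(n,p["attitude"],p["position"],p["fov_y"],p["cx"],p["cy"])
    for k in("tall_jar","tall_pump","short_jar","short_pump"):
        for b in boxes_of(p,k): print(k,np.round(b["position"]),round(b["confidence"],2))
s=sense();print(s["time_s"],s["ee_rot"],s["force"],tips_ahead if not callable(tips_ahead) else tips_ahead())
E
```

```text
scene [-0.23533919  0.46983913  0.76392479 -0.37454714] [1155.05757835  264.83166632  648.33843814] 54.746007541975594 324.64292295673596 195.78190236258195
tall_jar [195. 178.] 0.96
tall_jar [257. 163.] 0.8
tall_jar [459. 284.] 0.6
tall_pump [252. 124.] 0.71
tall_pump [186. 136.] 0.5
short_jar [459. 285.] 0.56
short_pump [468. 250.] 0.63
top [ 0.05541707 -0.70096692  0.70816794 -0.06381612] [ 355.48208587  -52.45499497 1218.60457919] 50.457964622015936 312.92290628010596 192.80767924047672
tall_jar [392. 223.] 0.9
tall_jar [424. 176.] 0.85
tall_pump [438. 162.] 0.63
tall_pump [402. 216.] 0.52
tall_pump [393. 223.] 0.29
short_jar [187. 175.] 0.83
short_pump [175. 172.] 0.64
0.5 [-2.02215050e-05  9.90228422e-01  1.39454908e-01 -2.08070289e-05] [-0.3020751  -0.17345091 -0.18784755] 17.0
```

View pics/scene0.png

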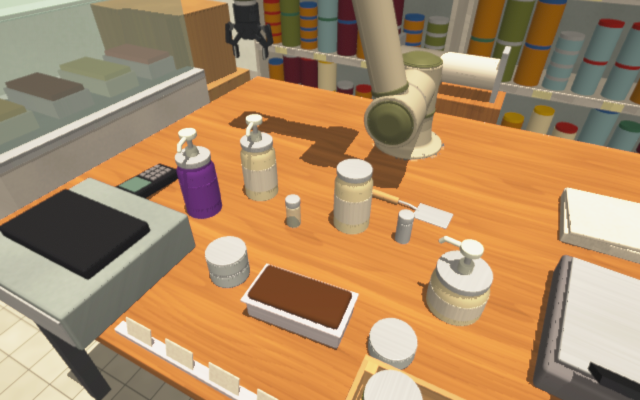

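View pics/top0.png

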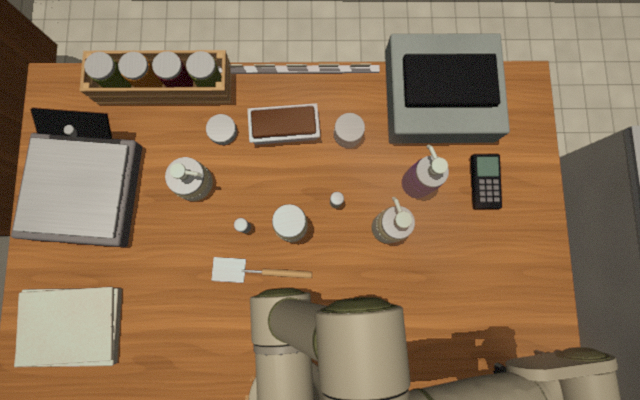

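The scene view shows three candidates with a tall body: a purple pump jar (198,180; top 430,172), a cream pump jar with a paper band (258,165; top 397,222), and a cream jar with a plain lid (352,195; top 290,223). The short wide pump jar is at (460,285; top 187,178). The cream jar with the pump fits the description. The crop below is to confirm it and to locate its head.

```bash
python3 - <<'E'
from h import *
a=cv2.resize(cv2.imread("pics/scene0.png")[100:220,160:300],None,fx=4,fy=4,interpolation=cv2.INTER_CUBIC)
b=cv2.resize(cv2.imread("pics/top0.png")[190:250,365:425],None,fx=4,fy=4,interpolation=cv2.INTER_CUBIC)
b=cv2.copyMakeBorder(b,0,240,0,0,cv2.BORDER_CONSTANT)
cv2.imwrite("pics/crop.png",np.hstack([a,b]))
p=capture("top");q=capture("scene")
x=atz(p,403,221,226);print(x,proj(q,x),atz(p,397,225,165),proj(q,[x[0],x[1],165]), proj(q,[x[0],x[1],0]))
E
```

```text
[ 455.40490433 -276.29122902  226.        ] [253.59237396 116.38327775] [ 451.70351621 -274.59421351  165.        ] [256.09613842 138.42305314] [262.00795365 190.46272467]
```

View pics/crop.png

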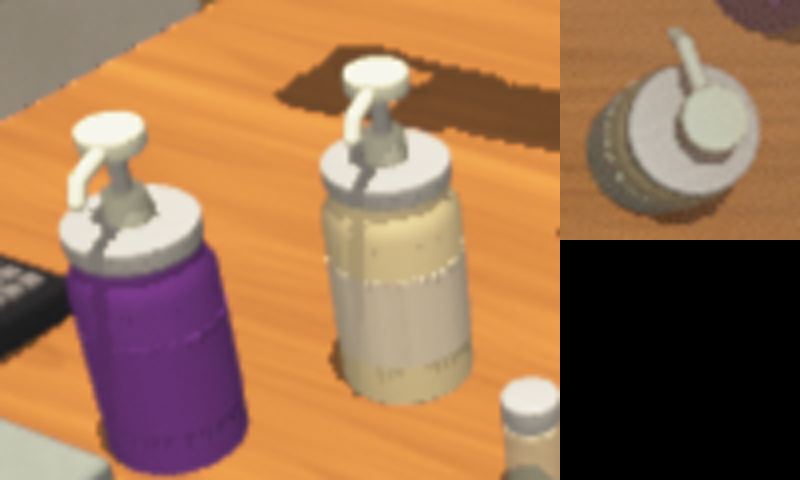

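The crop confirms it. The cream jar with the white pump and paper band is at scene (254,118) and top (403.5,219) for its head, with the purple look-alike next to it. Next I'll refine the head position using both views, while raising the tool and shutting the fingers.

```bash
python3 - <<'E'
from h import *
from scipy.optimize import least_squares
p=capture("top");q=capture("scene")
r=least_squares(lambda x:np.r_[proj(p,[*x,226])-[403.5,219.2],proj(q,[*x,226])-[254.2,118.3]],[455,-276]);print(r.x,r.fun)
print(atz(p,398.2,222.5,165),atz(p,403.5,219.2,226))
E
```

```text
[ 459.19547168 -275.04120097] [-1.10518898  0.19921624 -1.08191276 -1.19658652]
[ 457.91491318 -277.87155621  165.        ] [ 459.63976677 -277.66977862  226.        ]
```

Emit:
drive_tool:
  commands: "0 0 0.4 0 0 0 0; 0 0 0.4 0 0 0 0; 0 0 0 0 0 0 0; 0 0 0 0 0 0 0; 0 0 0 0 0 0 0; 0 0 0 0 0 0 0"
  force: 20

```text
time_s: 1.2
eef_pos: [144.9, -504.2, 297.7]
ee_rot: [-0.001, 0.99, 0.139, 0.0]
force: [0.3, 0.0, -0.7]
grip_width: 0.145
grip_force: 0.0
```

Emit:
drive_tool:
  commands: "0.31 0.225 0 0 0 0 0; 0.31 0.225 0 0 0 0 0; 0.31 0.225 0 0 0 0 0; 0.31 0.225 0 0 0 0 0; 0.31 0.225 0 0 0 0 0; 0.31 0.225 0 0 0 0 0; 0.31 0.225 0 0 0 0 0; 0.31 0.225 0 0 0 0 0; 0.31 0.225 0 0 0 0 0; 0.31 0.225 0 0 0 0 0; 0 0 0 0 0 0 0; 0 0 0 0 0 0 0; 0 0 0 0 0 0 0"

```text
time_s: 2.28
eef_pos: [454.5, -279.7, 298.0]
ee_rot: [-0.001, 0.99, 0.139, -0.001]
force: [-0.3, -0.6, 0.7]
grip_width: 0.003
grip_force: 0.0
```

```bash
python3 - <<'E'
from h import *
s=sense();print(s["time_s"],s["eef_pos"],s["force"],s["grip_width"],tips_ahead)
p=capture("wrist");print(p["fov_y"],p["cx"],p["cy"],np.round(p["tool_from_camera"],3))
T=np.array(p["tool_from_camera"]);M=np.eye(4);e=s["ee_rot"];M[:3,:3]=R.from_quat([e[1],e[2],e[3],e[0]]).as_matrix();M[:3,3]=s["eef_pos"]
W=M@T; q=dict(p); q["position"]=W[:3,3]; q["attitude"]=W[:3,:3]
im=p["pixels"].copy()
t=np.linspace(0,2*np.pi,40)
pts=np.array([proj(q,[459+20*np.cos(a),-277+20*np.sin(a),226]) for a in t]).astype(int)
im2=im.copy();cv2.polylines(im2,[pts],True,(0,0,255),1)
c=capture("scene");i=cv2.resize(c["pixels"][60:220,160:320],(400,400))
cv2.imwrite("pics/w1.png",np.hstack([im2[:,120:520],i]))
E
```

```text
2.2833 [ 454.54146683 -279.68514476  298.01542409] [-0.29083412 -0.63539896  0.72897838] 0.0025885882984504932 17.0
60.130018137006125 323.31385501321915 192.69670299846587 [[  -0.      -0.945   -0.326   84.178]
 [   1.      -0.       0.      -1.128]
 [  -0.      -0.326    0.945 -155.701]
 [   0.       0.       0.       1.   ]]
```

View pics/w1.png

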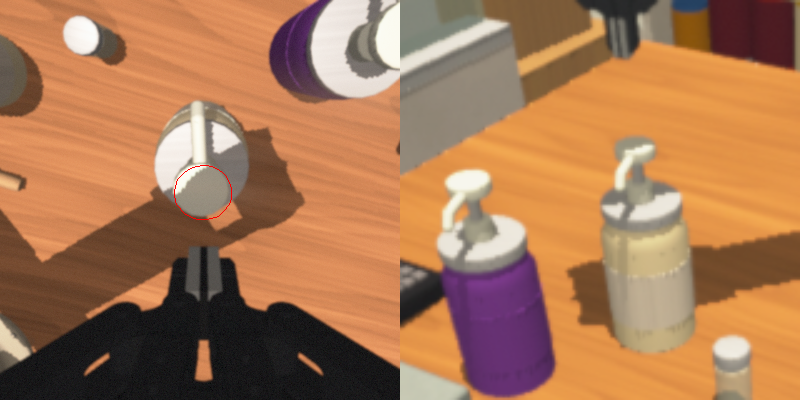

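The wrist view shows the head at about (203,190) in the left panel, right on the predicted circle. The scene panel shows the shut fingers above the cream jar. Going down.

Emit:
drive_tool:
  commands: "0.045 0.027 -0.1 0 0 0 0; 0 0 -0.12 0 0 0 0; 0 0 -0.1 0 0 0 0; 0 0 -0.08 0 0 0 0; 0 0 -0.05 0 0 0 0; 0 0 0 0 0 0 0; 0 0 0 0 0 0 0; 0 0 0 0 0 0 0"

```text
time_s: 3.05
eef_pos: [459.6, -277.1, 254.4]
ee_rot: [0.0, 0.99, 0.139, 0.0]
force: [-0.1, 0.1, -0.8]
grip_width: -0.001
grip_force: 0.0
```

Emit:
drive_tool:
  commands: "0 0 -0.04 0 0 0 0; 0 0 -0.04 0 0 0 0; 0 0 -0.04 0 0 0 0; 0 0 -0.04 0 0 0 0; 0 0 0 0 0 0 0; 0 0 0 0 0 0 0"

```text
time_s: 3.55
eef_pos: [459.4, -276.9, 237.7]
ee_rot: [-0.0, 0.99, 0.139, -0.0]
force: [0.3, 0.4, 0.8]
grip_width: 0.0
grip_force: 0.0
```

Emit:
drive_tool:
  commands: "0 0 -0.04 0 0 0 0; 0 0 -0.04 0 0 0 0; 0 0 0 0 0 0 0; 0 0 0 0 0 0 0"

```text
time_s: 3.88
eef_pos: [459.4, -276.8, 229.6]
ee_rot: [-0.0, 0.99, 0.139, -0.0]
force: [0.3, -0.8, 0.2]
grip_width: -0.002
grip_force: 0.0
```

```bash
python3 - <<'E'
from h import *
s=sense();print(s["force"],s["wrist_torque"],s["eef_pos"])
p=capture("wrist")
c=capture("scene");i=cv2.resize(c["pixels"][80:180,200:300],(400,400))
print(sense()["force"])
cv2.imwrite("pics/w2.png",np.hstack([p["pixels"][:,120:520],i]))
E
```

```text
[ 0.25090757 -0.77930713  0.24246924] [-0.00947544 -0.00844856  0.04503315] [ 459.41282164 -276.8228953   229.64980116]
[-0.32680232  0.16355832  0.30585955]
```

View pics/w2.png

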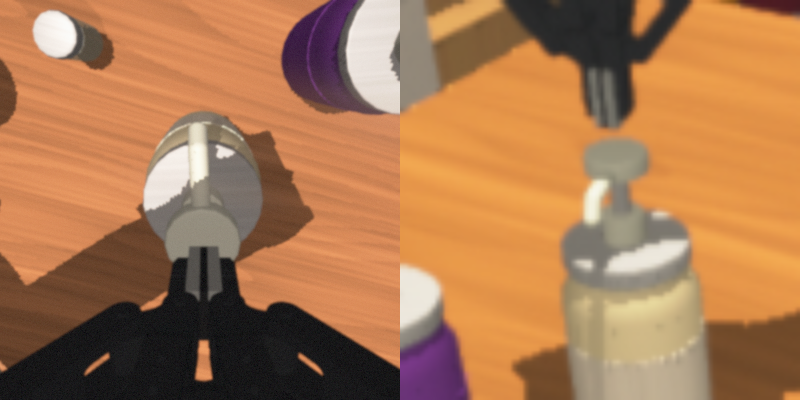

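The wrist view has the fingertips at about (203,247) over the head's near part. The scene crop shows them at (605,124), about 30 crop pixels above the head at (616,152). There's still a gap, so I'll check the geometry.

```bash
python3 - <<'E'
from h import *
from scipy.optimize import least_squares
s=sense();p=capture("wrist");c=capture("scene")
T=np.array(p["tool_from_camera"]);I=dict(p);I["position"]=T[:3,3];I["attitude"]=T[:3,:3]
for z in(-10,0,10,17):print(z,proj(I,[0,0,z])-[120,0])
P=np.array(s["eef_pos"])
for z in(200,212.6,220,230,240,250):print(z,proj(c,[P[0],P[1],z]), "crop",(proj(c,[P[0],P[1],z])-[200,80])*4)
M=np.eye(4);e=s["ee_rot"];M[:3,:3]=R.from_quat([e[1],e[2],e[3],e[0]]).as_matrix();M[:3,3]=P
W=M@T;q=dict(p);q["position"]=W[:3,3];q["attitude"]=W[:3,:3]
# head centre from wrist + scene
u=np.array([203+120,240]);v=np.array([200+616/4,80+155/4])
r=least_squares(lambda x:np.r_[proj(q,x)-u,proj(c,x)-v],[459,-277,220]);print("head",r.x,r.fun)
u=np.array([203+120,248]);v=np.array([200+604/4,80+124/4])
r=least_squares(lambda x:np.r_[proj(q,x)-u,proj(c,x)-v],[459,-277,220]);print("tip",r.x,r.fun)
E
```

```text
-10 [205.58745356 259.92871098]
0 [205.4569731  249.84555526]
10 [205.33989611 240.79818207]
17 [205.26484971 234.99881197]
200 [253.51974251 126.61559769] crop [214.07897003 186.46239077]
212.6 [252.98474733 121.99395424] crop [211.93898931 167.97581694]
220 [252.66649983 119.24472113] crop [210.66599933 156.97888454]
230 [252.23158886 115.48767149] crop [208.92635544 141.95068596]
240 [251.79100736 111.68163601] crop [207.16402942 126.72654403]
250 [251.34464369 107.82565036] crop [205.37857474 111.30260143]
head [ 347.83894438 -278.58221522   48.69313058] [-25.26536586  17.78323547 -73.46011468  38.6035379 ]
tip [ 356.25735589 -280.06422633   76.55803533] [-23.67194195  16.88625029 -73.05574703  39.31199139]
```

Both views put the shut fingertips near z = 240. That's about 10 mm behind the TCP, not 17 mm ahead of it, so contact should come at TCP z ≈ 215 and the stop about 25 mm lower. I'll go on by force.

Emit:
drive_tool:
  commands: "0 0 -0.04 0 0 0 0; 0 0 -0.04 0 0 0 0; 0 0 0 0 0 0 0; 0 0 0 0 0 0 0"

```text
time_s: 4.42
eef_pos: [459.4, -276.8, 221.5]
ee_rot: [-0.0, 0.99, 0.139, -0.0]
force: [0.2, -0.3, -0.2]
grip_width: 0.002
grip_force: 0.0
```

Emit:
drive_tool:
  commands: "0 0 -0.03 0 0 0 0; 0 0 -0.03 0 0 0 0; 0 0 0 0 0 0 0; 0 0 0 0 0 0 0"

```text
time_s: 4.75
eef_pos: [459.4, -276.8, 215.7]
ee_rot: [-0.0, 0.99, 0.139, -0.0]
force: [0.8, -0.5, -0.5]
grip_width: 0.001
grip_force: 0.0
```

Emit:
drive_tool:
  commands: "0 0 -0.02 0 0 0 0; 0 0 -0.02 0 0 0 0; 0 0 0 0 0 0 0; 0 0 0 0 0 0 0"

```text
time_s: 5.08
eef_pos: [459.6, -277.0, 212.2]
ee_rot: [0.0, 0.99, 0.139, 0.0]
force: [0.1, -0.2, 3.0]
grip_width: 0.005
grip_force: 1.7
```

Contact at 3 N with the TCP near 212–213, as worked out.

Emit:
drive_tool:
  commands: "0 0 -0.03 0 0 0 0; 0 0 -0.03 0 0 0 0; 0 0 -0.03 0 0 0 0; 0 0 -0.03 0 0 0 0; 0 0 0 0 0 0 0; 0 0 0 0 0 0 0"

```text
time_s: 5.58
eef_pos: [459.6, -277.0, 200.1]
ee_rot: [0.0, 0.99, 0.139, 0.0]
force: [-0.2, 0.9, 7.0]
grip_width: -0.001
grip_force: 3.4
```

```bash
python3 - <<'E'
from h import *
s=sense();print(s["force"],s["wrist_torque"])
p=capture("wrist")
c=capture("scene");i=cv2.resize(c["pixels"][80:180,200:300],(400,400))
cv2.imwrite("pics/w3.png",np.hstack([p["pixels"][:,120:520],i]))
E
```

```text
[-0.18686407  0.92928554  6.97698679] [ 0.10129466  0.10644063 -0.00547303]
```

View pics/w3.png

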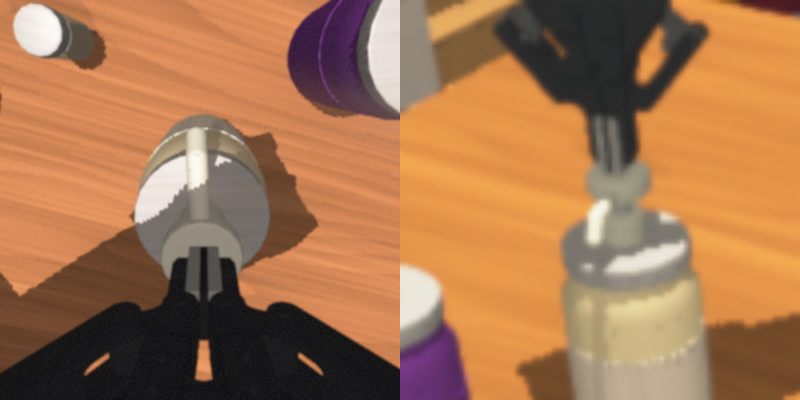

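The scene crop shows the head at (619,180) pushed about halfway down by centred fingers, and the jar is upright. I'll go on to the stop in small steps.

Emit:
drive_tool:
  commands: "0 0 -0.03 0 0 0 0; 0 0 -0.03 0 0 0 0; 0 0 -0.03 0 0 0 0; 0 0 0 0 0 0 0; 0 0 0 0 0 0 0"

```text
time_s: 6.1
eef_pos: [459.7, -277.1, 191.4]
ee_rot: [0.0, 0.99, 0.139, 0.0]
force: [-1.2, 1.8, 9.5]
grip_width: 0.002
grip_force: 4.6
```

Emit:
drive_tool:
  commands: "0 0 -0.015 0 0 0 0; 0 0 -0.015 0 0 0 0; 0 0 0 0 0 0 0; 0 0 0 0 0 0 0"

```text
time_s: 6.43
eef_pos: [459.7, -277.1, 188.7]
ee_rot: [0.001, 0.99, 0.139, 0.0]
force: [-2.0, 1.6, 10.8]
grip_width: -0.003
grip_force: 5.0
```

Emit:
drive_tool:
  commands: "0 0 -0.01 0 0 0 0; 0 0 0 0 0 0 0; 0 0 0 0 0 0 0"

```text
time_s: 6.68
eef_pos: [459.8, -277.2, 188.6]
ee_rot: [0.001, 0.99, 0.139, 0.001]
force: [-3.0, 2.2, 16.5]
grip_width: -0.004
grip_force: 8.2
```

Emit:
drive_tool:
  commands: "0 0 -0.01 0 0 0 0; 0 0 0 0 0 0 0; 0 0 0 0 0 0 0"

```text
time_s: 6.93
eef_pos: [460.1, -277.5, 188.5]
ee_rot: [0.002, 0.99, 0.14, 0.001]
force: [-4.1, 3.0, 22.5]
grip_width: 0.0
grip_force: 11.3
```

At the stop: the force rises sharply with no further travel. I'll hold for about a second, then rise straight up and clear.

Emit:
drive_tool:
  commands: "0 0 0 0 0 0 0; 0 0 0 0 0 0 0; 0 0 0 0 0 0 0; 0 0 0 0 0 0 0; 0 0 0 0 0 0 0; 0 0 0 0 0 0 0; 0 0 0 0 0 0 0; 0 0 0 0 0 0 0; 0 0 0 0 0 0 0; 0 0 0 0 0 0 0; 0 0 0 0 0 0 0; 0 0 0 0 0 0 0"

```text
time_s: 7.93
eef_pos: [460.1, -277.4, 188.5]
ee_rot: [0.002, 0.99, 0.14, 0.001]
force: [-3.8, 3.1, 23.1]
grip_width: -0.003
grip_force: 11.3
```

Emit:
drive_tool:
  commands: "0 0 0.03 0 0 0 0; 0 0 0.04 0 0 0 0; 0 0 0.05 0 0 0 0; 0 0 0.05 0 0 0 0; 0 0 0.05 0 0 0 0; 0 0 0.05 0 0 0 0; 0 0 0.05 0 0 0 0; 0 0 0.1 0 0 0 0; 0 0 0.15 0 0 0 0; 0 0 0.2 0 0 0 0; 0 0 0.2 0 0 0 0; 0 0 0 0 0 0 0; 0 0 0 0 0 0 0; 0 0 0 0 0 0 0; 0 0 0 0 0 0 0; 0 0 0 0 0 0 0"

```text
time_s: 9.27
eef_pos: [459.3, -276.7, 282.0]
ee_rot: [-0.001, 0.99, 0.139, -0.001]
force: [0.0, 1.2, 0.0]
grip_width: 0.0
grip_force: 0.0
```

```bash
python3 - <<'E'
from h import *
s=sense();print(s["time_s"],s["eef_pos"],s["force"])
c=capture("scene");i=cv2.resize(c["pixels"][60:220,160:320],(400,400))
o=cv2.resize(cv2.imread("pics/scene0.png")[60:220,160:320],(400,400))
cv2.imwrite("pics/end.png",np.hstack([o,i]))
E
```

```text
9.2667 [ 459.26673418 -276.70667592  282.02709614] [0.04294421 1.16519738 0.01113582]
```

View pics/end.png

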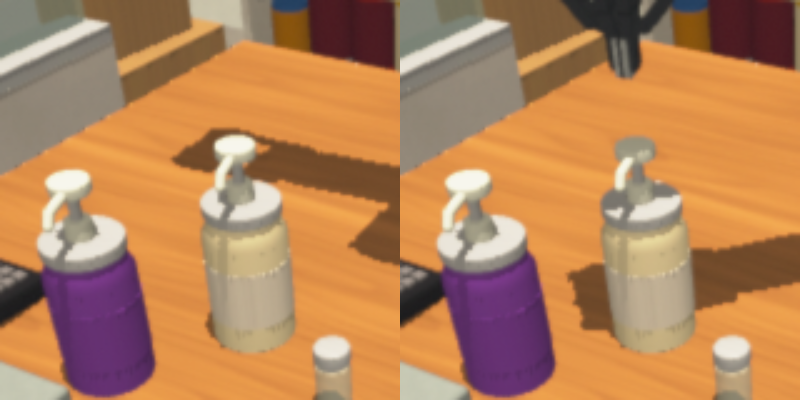

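Before (head at 235,148) and after (635,148) match: the head is back up, the jar is upright in the same place, and the tool is clear. Handing in.

```bash
python3 -c "from rig import *;print(finish_job())"
```

```text
the job is handed in; nothing more can be done
None
```

I pressed the tall jar's pump to its stop, held it there for about 1 s and let it come all the way up; the jar stayed upright where it was, the short jar's pump was not pressed, and the job is handed in.

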